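Let the bonding-press ram down onto the slide

TASK

Lower the press's ram onto the slide: throw the trip lever right over, take the crank and wind it a little counter-clockwise until the sprung pawl lets go, then, keeping hold of the crank, let it turn back slowly under the load until the ram sits on the slide with its own full weight. Don't force the crank back against the pawl, let the ram run down or drop, or drive it hard into the glass, and let go only once it is resting there; leave everything else on the bench where it is.

Things in the scene. Friction and masses are not known exactly. Their poses are not given: they have to be found in the camera images.
- press: fixed bench press; origin at table height near the middle of its grey base plate (180 x 410 x 12 mm), z up. In its frame: white gear case 110 x 110 mm, top at z 62 mm, round the crank's axis at (0, -110) mm; aluminium column 36 x 44 mm, top at z 294 mm, at (0, 70) mm; the ram's axis at (0, 145) mm. The crank is geared to the ram
- crank_axis (a point): point on the crank's vertical axis, at the height at which to grip the knob (127 mm above the table). The crank arm's top is at z 100 mm, its hub no higher than 105 mm
- crank (a joint): crank angle in rad, about 0 at the start; grows counter-clockwise from above (winds up: ram rises 20 mm a radian). Stops at +0.9 and -5.6, beyond what is needed. The ram's weight pulls it clockwise with 4 to 8 N at the knob; once the ram rests on the slide the pull vanishes, and turning on presses the ram into the slide with 2.75 times the force at the knob
- knob: black upright knob of the crank, 25 mm in diameter and 48 mm high (z 101 to 149 mm), 55 mm from the crank's axis; spins freely on its vertical pin, so it can be carried round without turning the gripper. Origin at its foot
- knob_grip (a point): centre of the knob at gripping height, 127 mm above the table
- trip (a joint): trip lever angle in rad: 0 holding, 0.75 fully thrown (stop); grows clockwise from above; stays where put, takes about 3 N at its pin. It carries the pawl on a spring: thrown, it draws the pawl outward, but under load the pawl stays hooked until the crank is wound some 0.1 to 0.2 rad counter-clockwise; then it snaps out and stays out
- trip_pin (a point): upright round steel pin at the free end of the trip lever, 12 mm in diameter, z 86 to 122 mm; the point is on its axis, 108 mm above the table. The lever's pivot is at (-34, -153) mm in the press's frame, the pin 72 mm from it (at (-34, -225) mm when holding); throwing moves the pin about 50 mm towards the press's -x side
- ram: steel ram of 1.25 to 2 kg on a white slide on the column; origin at the centre of the underside of its round foot, 40 mm across, about 146 mm above the table at the start. Only moves up and down, with the crank. Under it a glass slide lies on an aluminium carrier on a platen set at a different height each time: the glass is 54 to 94 mm above the table, not measured, to be found by feel
- oil_bottle: bystander: amber bottle 28 mm across, 62 mm high; origin under its centre
- dish: bystander: clear dish 90 mm across, 15 mm high; origin under its centre
- puck: bystander: amber resin puck 32 mm across, 18 mm high; origin under its centre
- slide_box: bystander: grey slide box 100 x 85 x 30 mm; origin under its centre
- counter: bystander: blue keypad counter 150 x 160 x 42 mm; origin under its centre
- brush: bystander: brush 170 mm long lying on the bench; origin under its centre
- beaker: bystander: glass beaker 68 mm across, 85 mm high; origin under its centre
- pawl: dark steel pawl, 38 mm long, on the lever's pivot, engaging a ratchet wheel (12 hooked teeth, 76 mm across, z 66 to 78 mm) under the crank arm; origin on the pivot, at table height. Turning the crank clockwise while it is engaged only jams it

How it is judged:
On the way, in this order (a step that is already met when the one before it is completed fails the run):
1. the trip lever is thrown right over (value of joint trip above 0.6 rad), for 0.1 s.
2. with the fingers holding the knob, the crank has turned back and let the ram down by 20 mm (value of joint crank below -1 rad and contact force between the fingers and knob above 1 N), for 0.05 s.
3. the ram has come to rest on the slide while the knob is still held (contact force between ram and anything else above 5 N and contact force between the fingers and knob above 1 N), for 0.1 s.
At the end, for the whole second after the job is handed in: the ram stands still on the slide with at least 8 N of its weight, and the trip lever is still thrown (over 0.6 rad) (contact force between ram and anything else above 8 N and linear speed of ram below 0.003 m/s and value of joint trip above 0.6 rad); the robot touches nothing.
It fails at once if the crank is forced back against the engaged pawl, or the pawl is pried (over 40 N on it) (contact force between pawl and anything else above 40 N).
It fails at once if the ram runs or drops faster than 60 mm/s (linear speed of ram above 0.06 m/s).
It fails at once if the ram is driven into the slide with more than 45 N (contact force between ram and anything else above 45 N).
It fails at once if the robot touches the ram (contact force between any of the arm, the fingers and ram above 2 N).
It fails at once if a bystander is moved by more than 15 mm (distance of any of oil_bottle, dish, puck, slide_box, counter, brush, beaker from where it was at the start of the episode above 0.015 m).
It also fails if it takes over 72 s, if anything falls off the work surface, if the arm or the gripper's body presses on something with over 40 N, if the wrist force passes 120 N, or if a joint passes its speed limit or range.

ROBOT

A 6-joint arm with a two-finger parallel gripper is mounted at the origin on the work surface. World frame = base frame: x ahead of the robot, y to its left, z up, the work surface at z = 0. Lengths are in m, angles in rad, forces in N, time in s.
With the tool pointing down it reaches from about 0.325 to 0.9 m from the base axis. Payload 6.1 kg.
Tool frame: the origin (TCP) lies on the centre line of the jaws, within the pads' length; the fingertips stand 19 mm ahead of it and the grasp point (between the pads) is the TCP (manip.nose_length is the distance from the TCP to the fingertips, in m); z points along the fingers, y is the line along which they close (so a half turn about z gives the same grasp; the last joint's range is limited). The gripper opens to 85 mm and grips with 20 to 120 N. Pads are 22 mm wide; open, the fingers measure 114 mm over their backs; the gripper's body (76 mm by 85 mm) begins 54 mm behind the grasp point. The pads swing forward as they close: fully open they stand 13 mm farther back than shut.
Start: joints at [-1.444, 0.22, 1.526, -0, 1.395, -0.126], TCP at [0.156, -0.605, 0.229] pointing down, gripper open.
Joint ranges: [-2.98, 2.98], [-0.91, 2.08], [0.09, 2.57], [-1.24, 4.39], [0.2, 2.65], [-2.68, 2.68]. Speed limits (rad/s): [2.57, 2.57, 3.01, 3.14, 3.14, 3.14].

INTERFACE

Orientations are given as [roll, pitch, yaw] about the fixed x, y, z axes, in that order (R = Rz(yaw) Ry(pitch) Rx(roll)).
In Python, from workcell import manip gives the robot as it stands.
- The arm moves only by the tool arm_command, never from a script. Its argument "motion" is one flat list of numbers, 7 for each row, row after row: the finger opening in mm, from 0 to 85.4, then the shift along the tool's x, y, z in units of 40 mm (1.0 is 40 mm), then the turn, a rotation vector about the tool's x, y, z in units of 5 degrees (1.0 is 5 degrees). A call has 1 to 12 rows; each row shifts and turns the commanded pose from where the row before left it, along the tool's axes as they then stand; what a row does not reach is not made up. A row lasts 1/12 s, in which the tool goes at most 41.7 mm and 7.16 degrees, less where a joint would pass 70% of its speed; a pose out of reach is approached as far as the arm can. A call is refused whole if a number of a shift passes 1 or a number of a turn 1, either way. A call with a gripper value outside its range is refused whole. The fingers move at their own pace and stop on an object; the grip force is fixed at half the most. Time passes only in rows, so rows that do not move let the fingers close. It gives the time, the measured TCP pose, the force, the opening and the grip force at its end, in the units of the state.
- manip.observe(): the state, without advancing time (a new reading comes with each control period).
- manip.grab_frame(name): name is "side" or "top" or "wrist"; returns the picture (400x640x3 uint8, red, green, blue); there is no depth.
- manip.calibration(name): a dict with "intrinsics" (3x3 intrinsics, pixels), "R" (3x3) and "t" (3): a world point X has camera coordinates R X + t. Camera axes: x right, y down, z forward; pixel columns grow to the right and rows downward; lengths in m; the calibration is good to about 2 mm. The wrist camera is an equidistant fisheye: a pixel r from the principal point sees the ray r / f radians off the axis. A picture is of the moment at which its call begins: read the wrist's pose just before it. calibration takes no time and is no camera call; for the wrist camera it gives the pose at the moment of the call.
- manip.finish_job(): hands the job in; it is judged then, once.
The state is a dict: "t": time; "joint_positions": joint angles; "joint_vel": joint speeds; "joint_torque": joint torques, N m; "ee_pos": TCP position; "tool_rot": TCP orientation; "wrist_force": force on the tool from outside, world axes, zero at the start; "wrist_torque": the same for the moment, N m; "opening": opening from 0.0 (shut) to 1.0 (fully open); "finger_force": force on a finger pad.
Only numpy, scipy, OpenCV 4.12 (cv2) and the standard library are available. Lean on these libraries where they do the work, as an engineer would, in place of code of your own. Each camera call takes 0.05 s, during which the arm holds its last target. There are 200 camera calls.

## Working session

There is one attempt and no reset: what is moved stays moved. The work goes in short steps, Python scripts to look and compute and a tool call to move; the robot and the scene stay as the last step left them, time stands still between calls to the robot, and variables do not carry over. Pictures are saved under pics/ and viewed, at most 10 in all, crops included, and the job is handed in when it is done.

Besides the shell and the picture viewer there is one more tool, called after ">>>" as name(argument=value, ...), one argument or row to a line, values as JSON. arm_command: Moves the arm, as the interface text tells. Its arguments: {"type":"object","properties":{"motion":{"type":"array","items":{"type":"number"}}},"required":["motion"]}

```bash
mkdir -p pics
python3 - <<'E'
from workcell import manip
import cv2
for n in("top","side"):
    cv2.imwrite(f"pics/{n}0.png",manip.grab_frame(n)[:,:,::-1])
    c=manip.calibration(n);print(n,c["intrinsics"],c["R"],c["t"])
s=manip.observe();print(s)
E
```

```text
top [[397.44570235   0.         325.03624303]
 [  0.         397.44570235 200.71208567]
 [  0.           0.           1.        ]] [[ 0.02836322 -0.99948622 -0.0149273 ]
 [-0.98835363 -0.0258075  -0.14997027]
 [ 0.14950798  0.01900709 -0.98857781]] [-0.05019221  0.60718253  1.45236476]
side [[375.87240884   0.         316.58598626]
 [  0.         375.87240884 201.49575232]
 [  0.           0.           1.        ]] [[-0.93225628 -0.36159403  0.01216466]
 [-0.28510889  0.71353315 -0.639987  ]
 [ 0.22273559 -0.60010016 -0.76828944]] [0.53153742 0.25318591 1.15837776]
{'t': 0.1, 'joint_positions': array([-1.44415455e+00,  2.21174274e-01,  1.52752883e+00,  9.78016183e-06,
        1.39471747e+00, -1.26115938e-01]), 'joint_vel': array([-0.00101127, -0.00263979, -0.00200208,  0.00079635, -0.00077608,
       -0.00091328]), 'joint_torque': array([ 1.23085214e-03, -4.98244107e+01, -3.90547442e+01, -2.10559001e-04,
        5.62125002e-03,  1.95541094e-05]), 'ee_pos': array([ 0.15621411, -0.60457423,  0.22827492]), 'tool_rot': array([-3.13978046e+00, -2.39468116e-04,  2.52755771e-01]), 'wrist_force': array([ 0.0718145 ,  0.027574  , -0.63701738]), 'wrist_torque': array([ 0.02144833, -0.01709898, -0.01077318]), 'finger_force': 0.0, 'opening': 0.9980686073854308}
```

View pics/top0.png

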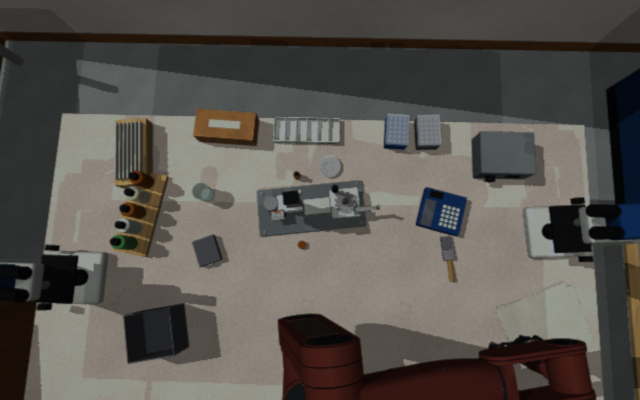

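View pics/side0.png

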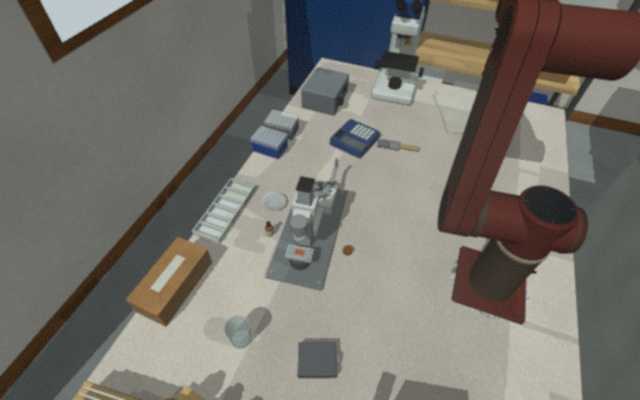

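The top view shows the press plate spanning about (258,182)-(367,236), with the gear case near (346,204), the trip lever near (376,207), and the ram at the left end near (270,203). I'll enlarge that area.

Run:
```python
import cv2,numpy as np
a=cv2.imread("pics/top0.png")[165:255,245:395];b=cv2.imread("pics/side0.png")[140:300,240:370]
a=cv2.resize(a,None,fx=5,fy=5,interpolation=2)
cv2.imwrite("pics/topc.png",cv2.convertScaleAbs(a,alpha=1.5))
```

```text
(no output)
```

View pics/topc.png

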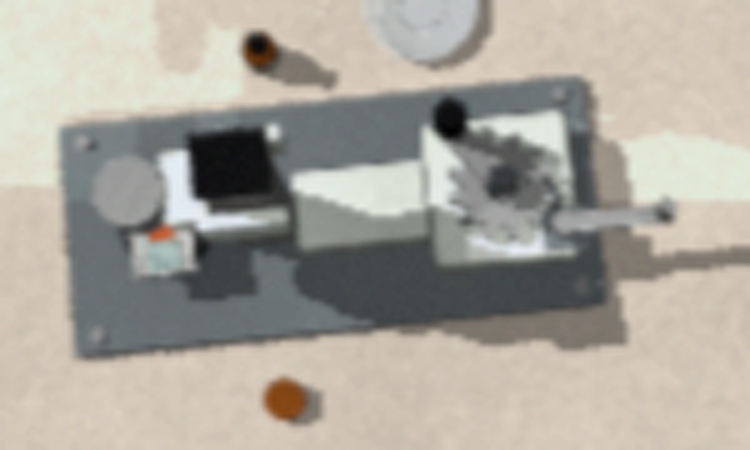

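The crop shows the plate corners at (60,128), (582,78), (606,302) and (78,356). The knob top is at (450,117), the hub at (503,180) and the lever's pin top at (664,210). I'll fit the press pose from these points.

```bash
cat > h.py <<'E'
import numpy as np
from scipy.optimize import least_squares
from workcell import manip
def project(X,c,fish=False):
    p=np.asarray(X)@np.array(c["R"]).T+np.array(c["t"]);K=np.array(c["intrinsics"])
    return p[:,:2]/p[:,2:]*[K[0,0],K[1,1]]+K[:2,2]
def lift(uv,z,c,fish=False):
    K=np.array(c["intrinsics"]);R=np.array(c["R"]);t=np.array(c["t"])
    d=np.array([(uv[0]-K[0,2])/K[0,0],(uv[1]-K[1,2])/K[1,1],1.])
    if fish:
        r=np.hypot(d[0],d[1]);d=np.array([d[0]/r*np.sin(r),d[1]/r*np.sin(r),np.cos(r)])
    o=-R.T@t;d=R.T@d
    return o+d*(z-o[2])/d[2]
E
python3 - <<'E'
from h import *
c=manip.calibration("top")
P=np.array([[60,128],[582,78],[606,302],[78,356],[503,180],[664,210]])/5+[245,165]
B=np.array([[90,205,12],[90,-205,12],[-90,-205,12],[-90,205,12],[0,-110,105],[-34,-225,122]])/1e3
def T(q,B):
    cs,s=np.cos(q[2]),np.sin(q[2]);return B@np.array([[cs,s,0],[-s,cs,0],[0,0,1]])+[q[0],q[1],0]
f=least_squares(lambda q:(project(T(q,B),c)-P).ravel(),[.7,.05,0.])
print(f.x,f.fun.round(1))
k=lift(np.array([450,117])/5+[245,165],.149,c)
print("hub, pin lifted",lift(P[4],.105,c),lift(P[5],.122,c),"knob",k)
ax=T(f.x,np.array([[0,-.11,.127]]))[0];pv=T(f.x,np.array([[-.034,-.153,.108],[-.034,-.225,.108]]))
print(ax,pv,np.hypot(*(k-ax)[:2]),np.arctan2(*(k-ax)[1::-1]))
E
```

```text
[0.58426312 0.01286656 0.12661555] [ 1.1 -0.4  1.9 -0.8  2.4  0.4  1.   0.3 -3.6  0.5 -2.5 -0. ]
hub, pin lifted [ 0.60020105 -0.10910198  0.105     ] [ 0.57902407 -0.22343439  0.122     ] knob [ 0.63739208 -0.06944681  0.149     ]
[ 0.59815365 -0.09625289  0.127     ] [[ 0.56985575 -0.14320211  0.108     ]
 [ 0.57894773 -0.21462574  0.108     ]] 0.047520735537052834 0.5993333668108882
```

The hub at (0.600,-0.109) and the knob at (0.637,-0.069) are 54 mm apart, against the 55 mm given. The pin is at about (0.579,-0.223). I'll move to a point over the +x side of the trip pin with the fingers shut.

>>> arm_command(
  motion=[0,0.86,-0.4,0,0,0,0,0,0.86,-0.4,0,0,0,0,0,0.86,-0.4,0,0,0,0,0,0.86,-0.4,0,0,0,0,0,0.86,-0.4,0,0,0,0,0,0.86,-0.4,0,0,0,0,0,0.86,-0.4,0,0,0,0,0,0.86,-0.4,0,0,0,0,0,0.86,-0.4,0,0,0,0,0,0.86,-0.4,0,0,0,0,0,0.86,-0.4,0,0,0,0,0,0.86,-0.4,0,0,0,0],
)

```text
t: 1.1
ee_pos: [0.509, -0.3143, 0.2289]
tool_rot: [-3.141, 0.0, 0.253]
wrist_force: [0.0, -1.2, 0.1]
opening: -0.001
finger_force: 0.0
```

>>> arm_command(
  motion=[0,0.86,-0.4,0,0,0,0,0,0.86,-0.4,0,0,0,0,0,0.86,-0.4,0,0,0,0,0,0.86,-0.4,0,0,0,0,0,0,0,0,0,0,0,0,0,0,0,0,0,0],
)

```text
t: 1.6
ee_pos: [0.626, -0.2175, 0.2281]
tool_rot: [-3.141, 0.001, 0.256]
wrist_force: [-1.7, -0.5, 0.3]
opening: -0.001
finger_force: 0.0
```

Run:
```python
from h import *
import cv2
s=manip.observe();c=manip.calibration("wrist")
cv2.imwrite("pics/w1.png",manip.grab_frame("wrist")[:,:,::-1])
print(s["t"],s["ee_pos"],s["tool_rot"],s["wrist_force"]);np.savez("w1.npz",**c);print(c)
```

```text
1.6 [ 0.62604328 -0.21753894  0.2281377 ] [-3.14053482e+00  1.31573251e-03  2.56382190e-01] [-1.6523573  -0.45031465  0.33435581]
{'intrinsics': array([[309.70691629,   0.        , 317.9481584 ],
       [  0.        , 309.70691629, 199.63500949],
       [  0.        ,   0.        ,   1.        ]]), 'R': array([[ 2.53163096e-01, -9.67423592e-01, -2.00658351e-04],
       [-9.25746872e-01, -2.42317013e-01,  2.90301901e-01],
       [-2.80893531e-01, -7.33079692e-02, -9.56935090e-01]]), 't': array([-0.36820491,  0.48896852,  0.53778303])}
```

View pics/w1.png

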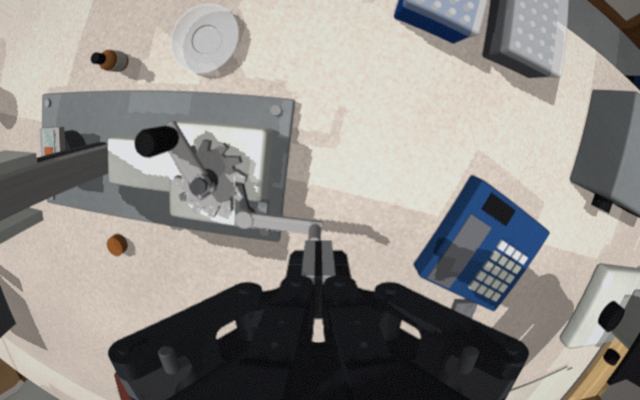

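The wrist view shows the hub top near (203,181), the knob leaning from its foot near (172,137) to its top near (147,142), and the trip pin's top near (316,230) beside the fingers. I'll lift these to world positions.

Run:
```python
from h import *
c=np.load("w1.npz")
for n,p,z in [("hub",(203,180),.105),("pintop",(315,229),.122),("knobtop",(144,143),.149),("knobfoot",(170,137),.101),("pivot",(244,219),.086),("plateSE",(275,111),.012),("plateNE",(47,103),.012)]:
    print(n,lift(p,z,c,True).round(4))
print("cam",-c["R"].T@c["t"])
```

```text
hub [ 0.6098 -0.1106  0.105 ]
pintop [ 0.5968 -0.2218  0.122 ]
knobtop [ 0.6419 -0.0678  0.149 ]
knobfoot [ 0.6416 -0.0682  0.101 ]
pivot [ 0.5742 -0.1534  0.086 ]
plateSE [ 0.6821 -0.1508  0.012 ]
plateNE [0.6359 0.2178 0.012 ]
cam [ 0.69693674 -0.19830094  0.37260107]
```

>>> arm_command(
  motion=[0,0,0,0.93,0,0,0,0,0,0,0.93,0,0,0,0,0,0,0.93,0,0,0,0,0,0,0,0,0,0,0,-0.15,-0.065,0,0,0,0,0,-0.15,-0.065,0,0,0,0,0,-0.15,-0.065,0,0,0,0,0,-0.15,-0.065,0,0,0,0],
)

```text
t: 2.32
ee_pos: [0.6002, -0.2166, 0.1211]
tool_rot: [3.138, -0.004, 0.252]
wrist_force: [-0.2, -0.8, -0.4]
opening: -0.005
finger_force: 0.0
```

>>> arm_command(
  motion=[0,-0.15,-0.065,0,0,0,0,0,-0.15,-0.065,0,0,0,0,0,-0.15,-0.065,0,0,0,0],
)

```text
t: 2.57
ee_pos: [0.5808, -0.213, 0.1198]
tool_rot: [3.139, -0.003, 0.253]
wrist_force: [1.3, -1.1, 2.3]
opening: 0.004
finger_force: 1.2
```

>>> arm_command(
  motion=[0,-0.15,-0.065,0.05,0,0,0,0,-0.15,-0.065,0,0,0,0,0,-0.15,-0.065,0,0,0,0,0,0,0,0,0,0,0],
)

```text
t: 2.9
ee_pos: [0.5588, -0.2088, 0.1149]
tool_rot: [-3.14, 0.002, 0.253]
wrist_force: [1.2, 0.3, -0.2]
opening: 0.002
finger_force: 0.0
```

>>> arm_command(
  motion=[0,-0.15,-0.065,0,0,0,0,0,0,0,0,0,0,0],
)

```text
t: 3.07
ee_pos: [0.5531, -0.2082, 0.1153]
tool_rot: [-3.141, 0.001, 0.253]
wrist_force: [0.3, -0.0, -0.1]
opening: -0.0
finger_force: 0.0
```

>>> arm_command(
  motion=[0,-0.1,-0.04,0,0,0,0,0,0,0,0,0,0,0],
)

```text
t: 3.23
ee_pos: [0.5493, -0.2077, 0.1155]
tool_rot: [-3.141, 0.001, 0.253]
wrist_force: [0.3, 0.1, -0.5]
opening: -0.0
finger_force: 0.0
```

Run:
```python
from h import *
import cv2
s=manip.observe()
w=manip.grab_frame("wrist")[:,:,::-1];t=manip.grab_frame("top")[:,:,::-1]
a=cv2.resize(w[80:330,140:460],None,fx=1.25,fy=1.25);b=cv2.resize(t[170:250,310:400],None,fx=4.4,fy=4.4)[:312]
cv2.imwrite("pics/m2.png",np.hstack([a[:312],b[:312,:396]]))
```

```text
(no output)
```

View pics/m2.png

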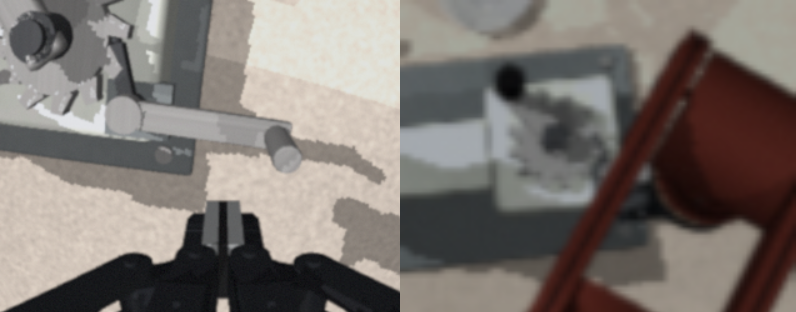

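The lever is still near holding. Its pin top is at wrist pixel about (369,208), and the fingertips passed it on the +y side. I'll locate the pin again.

Run:
```python
from h import *
c=manip.calibration("wrist");s=manip.observe();print(s["ee_pos"],s["tool_rot"])
for n,p,z in [("pintop",(140+286/1.25,80+160/1.25),.122),("pinfoot",(140+277/1.25,80+130/1.25),.086),("pivot",(140+125/1.25,80+113/1.25),.086),("hub",(140+33/1.25,80+39/1.25),.105),("tip",(140+223/1.25,80+205/1.25),.096)]:
    print(n,lift(p,z,c,True).round(4))
```

```text
[ 0.54986158 -0.20788539  0.11570214] [ 3.14158071e+00 -6.41302203e-05  2.52706613e-01]
pintop [ 0.5822 -0.2237  0.122 ]
pinfoot [ 0.5853 -0.2244  0.086 ]
pivot [ 0.5756 -0.1535  0.086 ]
hub [ 0.6029 -0.1096  0.105 ]
tip [ 0.5465 -0.2083  0.096 ]
```

The pin is at (0.583,-0.224), 72 mm from the pivot as it should be. Gripping it and carrying it round is surer than pushing.

>>> arm_command(
  motion=[0,0,0,-1,0,0,0,50,0.35,0.3,0,0,0,0,50,0.35,0.3,0,0,0,0,50,0,0,0,0,0,0,50,0,0,0,0,0,0,50,0,0,0,0,0,0],
)

```text
t: 3.83
ee_pos: [0.5823, -0.2237, 0.1549]
tool_rot: [-3.14, 0.001, 0.253]
wrist_force: [0.6, -0.2, -0.3]
opening: 0.581
finger_force: 0.0
```

Run:
```python
from h import *
import cv2
s=manip.observe();c=manip.calibration("wrist")
w=manip.grab_frame("wrist")[:,:,::-1]
cv2.imwrite("pics/w3.png",w[80:380,120:520]);print(s["ee_pos"],s["opening"],s["t"]);np.savez("w3.npz",**c)
```

```text
[ 0.58225869 -0.22365832  0.15489106] 0.5805294239800085 3.8333
```

View pics/w3.png

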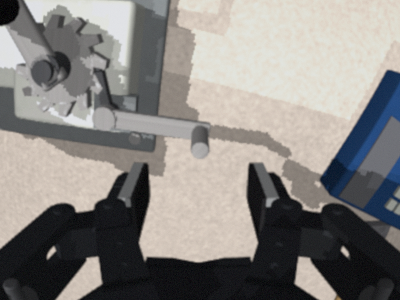

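The pin is centred between the open fingers: its top is at crop (200,149) and the pads are at x≈145 and 252. I'll descend and close.

>>> arm_command(
  motion=[50,0,0,0.5,0,0,0,50,0,0,0.48,0,0,0,5,0,0,0,0,0,0,5,0,0,0,0,0,0,5,0,0,0,0,0,0,5,0,0,0,0,0,0],
)

```text
t: 4.38
ee_pos: [0.5833, -0.2245, 0.1177]
tool_rot: [3.14, -0.001, 0.253]
wrist_force: [-0.2, -1.8, -1.7]
opening: 0.073
finger_force: 55.2
```

>>> arm_command(
  motion=[5,-0.16,-0.037,0,0,0,0,5,-0.16,-0.037,0,0,0,0,5,-0.15,-0.065,0,0,0,0,5,-0.15,-0.065,0,0,0,0],
)

```text
t: 4.72
ee_pos: [0.5583, -0.2231, 0.1178]
tool_rot: [3.139, -0.004, 0.252]
wrist_force: [7.3, 0.1, -4.4]
opening: 0.069
finger_force: 51.8
```

>>> arm_command(
  motion=[5,-0.135,-0.09,0,0,0,0,5,-0.135,-0.09,0,0,0,0,5,-0.12,-0.114,0,0,0,0,5,-0.12,-0.114,0,0,0,0,5,0,0,0,0,0,0],
)

```text
t: 5.13
ee_pos: [0.5326, -0.213, 0.1178]
tool_rot: [3.138, -0.001, 0.252]
wrist_force: [0.7, -4.6, -0.5]
opening: 0.071
finger_force: 53.4
```

Run:
```python
from h import *
import cv2
s=manip.observe();c=manip.calibration("wrist")
w=manip.grab_frame("wrist")[:,:,::-1]
cv2.imwrite("pics/w4.png",w[80:380,120:520]);print(s["ee_pos"],s["wrist_force"],s["opening"],s["t"])
```

```text
[ 0.53263525 -0.21300543  0.11779976] [ 0.7054699  -4.60672916 -0.47001714] 0.07080923447047335 5.1333
```

View pics/w4.png

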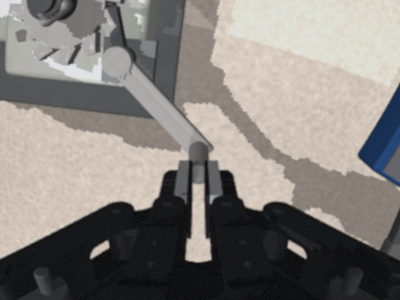

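The lever has swung well over: the pivot is at crop (118,63) and the pin, in the jaws, is at (200,150). I'll work out the angle.

Run:
```python
from h import *
c=manip.calibration("wrist")
pv=lift((120+119,80+63),.088,c,True)
for p,z in [((120+198,80+151),.122),((120+206,80+143),.086)]:
    q=lift(p,z,c,True);d=q-pv;print(pv,q,np.hypot(d[0],d[1]),"ang",np.arctan2(-d[0],-d[1])+.112)
d=np.array([.5326,-.213])-[.5756,-.1535];print(np.hypot(*d),np.arctan2(-d[0],-d[1])+.112)
```

```text
[ 0.57450037 -0.15479143  0.088     ] [ 0.54713916 -0.20859476  0.122     ] 0.06036086273222399 ang 0.5824572969028565
[ 0.57450037 -0.15479143  0.088     ] [ 0.53902789 -0.21585828  0.086     ] 0.070621924435912 ang 0.6382417084822455
0.0734115113589143 0.737791788695866
```

>>> arm_command(
  motion=[5,-0.05,-0.055,0,0,0,0,5,0,0,0,0,0,0],
)

```text
t: 5.35
ee_pos: [0.5317, -0.2119, 0.1179]
tool_rot: [3.137, -0.003, 0.252]
wrist_force: [2.1, -6.4, -2.8]
opening: 0.068
finger_force: 52.8
```

>>> arm_command(
  motion=[5,-0.05,-0.055,0,0,0,0,5,0,0,0,0,0,0],
)

```text
t: 5.52
ee_pos: [0.5303, -0.2118, 0.118]
tool_rot: [3.133, -0.005, 0.252]
wrist_force: [6.4, -11.3, -7.0]
opening: 0.069
finger_force: 46.8
```

>>> arm_command(
  motion=[60,0,0,0,0,0,0,60,0,0,0,0,0,0,60,0,0,0,0,0,0,60,0,0,-1,0,0,0,60,0,0,-1,0,0,0,60,0.71,-0.56,-0.2,0,0,0,60,0.71,-0.56,0,0,0,0,60,0.71,-0.56,0,0,0,0,60,0.71,-0.56,0,0,0,0,60,0.71,-0.56,0,0,0,0,60,0,0,0,0,0,0,60,0,0,0,0,0,0],
)

```text
t: 6.52
ee_pos: [0.6379, -0.062, 0.2042]
tool_rot: [-3.141, 0.001, 0.257]
wrist_force: [-0.2, -0.7, 0.1]
opening: 0.701
finger_force: 0.0
```

Run:
```python
from h import *
import cv2
s=manip.observe();c=manip.calibration("wrist")
w=manip.grab_frame("wrist")[:,:,::-1]
cv2.imwrite("pics/w5.png",cv2.resize(w[60:360,120:520],None,fx=2,fy=2));print(s["ee_pos"],s["opening"],s["t"]);np.savez("w5.npz",**c)
```

```text
[ 0.63794083 -0.06204823  0.20415192] 0.7011809737882562 6.5167
```

View pics/w5.png

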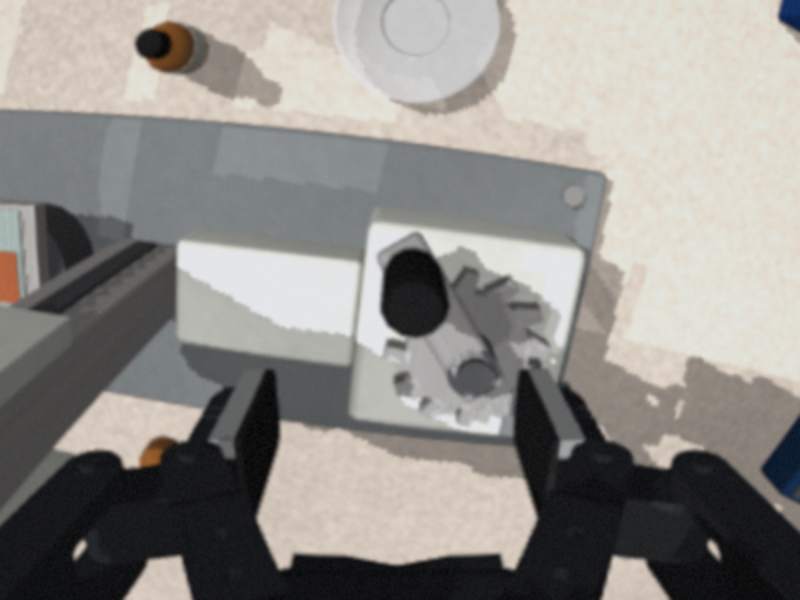

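The knob top is centred at crop (414,303), which is full-frame (327,211.5). The hub is at (475,376), which is full-frame (357.5,248). The jaws' midline is at x≈397.

Run:
```python
from h import *
c=np.load("w5.npz")
for n,p,z in [("knob",(327,211.5),.149),("knobfoot",(326.5,193),.105),("hub",(357.5,248),.105)]:
    print(n,lift(p,z,c,True).round(4))
s=manip.observe();tcp=s["ee_pos"]
for X in (tcp,tcp+[0,0,-.019]):
    p=c["R"]@X+c["t"];th=np.arctan2(np.hypot(p[0],p[1]),p[2]);K=c["intrinsics"]
    print(p,K[:2,2]+K[0,0]*th*p[:2]/np.hypot(p[0],p[1]))
```

```text
knob [ 0.6437 -0.0662  0.149 ]
knobfoot [ 0.6446 -0.0668  0.105 ]
hub [ 0.6034 -0.1062  0.105 ]
[0.00185966 0.02924752 0.15987414] [321.5111149  255.67094784]
[0.00186002 0.02374122 0.17805877] [321.1643046  240.68576096]
```

>>> arm_command(
  motion=[60,0.2,0.14,0,0,0,0,60,0,0,0.95,0,0,0,60,0,0,0.95,0,0,0,60,0,0,0,0,0,0,45,0,0,0,0,0,0,35,0,0,0,0,0,0,30,0,0,0,0,0,0,30,0,0,0,0,0,0],
)

```text
t: 7.23
ee_pos: [0.6483, -0.0684, 0.1316]
tool_rot: [3.14, -0.004, 0.253]
wrist_force: [-0.4, 0.7, 0.7]
opening: 0.352
finger_force: 0.0
```

>>> arm_command(
  motion=[27,0,-0.03,0.05,0,0,0,27,0,0,0,0,0,0,24,0,0,0,0,0,0],
)

```text
t: 7.48
ee_pos: [0.6469, -0.0665, 0.1276]
tool_rot: [3.141, -0.001, 0.253]
wrist_force: [-1.3, 0.4, 3.1]
opening: 0.285
finger_force: 10.4
```

>>> arm_command(
  motion=[10,0,0,0,0,0,0,10,0,0,0,0,0,0],
)

```text
t: 7.65
ee_pos: [0.6469, -0.0665, 0.1278]
tool_rot: [3.141, -0.001, 0.253]
wrist_force: [-0.9, 1.9, 5.6]
opening: 0.264
finger_force: 58.6
```

The grip is good: the opening is 24.3 mm at light force, against the 25 mm knob. I'll write a small helper that works out arc steps, then wind counter-clockwise in short steps.

```bash
cat > arc.py <<'E'
import sys,numpy as np
from workcell import manip
# usage: arc.py cx cy a0 step n
cx,cy,a0,st=map(float,sys.argv[1:5]);n=int(sys.argv[5])
y=manip.observe()["tool_rot"][2];M=np.array([[np.cos(y),np.sin(y)],[np.sin(y),-np.cos(y)]])
a=a0+st*np.arange(n+1);d=np.diff(.055*np.c_[np.cos(a),np.sin(a)],axis=0)
for i,r in enumerate(d@M.T/.04):print(round(a[i+1],2),r.round(3))
E
python3 arc.py 0 0 .8 .1 4
```

```text
0.9 [-0.077 -0.114]
1.0 [-0.088 -0.105]
1.1 [-0.098 -0.096]
1.2 [-0.107 -0.086]
```

>>> arm_command(
  motion=[10,-0.077,-0.113,0,0,0,0,10,0,0,0,0,0,0],
)

```text
t: 7.82
ee_pos: [0.6436, -0.0635, 0.1279]
tool_rot: [3.139, -0.003, 0.253]
wrist_force: [4.5, -1.3, 3.2]
opening: 0.263
finger_force: 59.0
```

>>> arm_command(
  motion=[10,-0.088,-0.105,0,0,0,0,10,0,0,0,0,0,0],
)

```text
t: 7.98
ee_pos: [0.6391, -0.0601, 0.1279]
tool_rot: [3.14, -0.003, 0.253]
wrist_force: [4.6, -0.1, 3.5]
opening: 0.262
finger_force: 59.4
```

>>> arm_command(
  motion=[10,-0.098,-0.096,0,0,0,0,10,0,0,0,0,0,0],
)

```text
t: 8.15
ee_pos: [0.6343, -0.0571, 0.1279]
tool_rot: [3.14, -0.003, 0.253]
wrist_force: [4.7, 0.2, 4.4]
opening: 0.259
finger_force: 59.5
```

The load is about 4.7 N clockwise and the crank is at about +0.29 rad, past the pawl's release. I'll turn back slowly and watch for a force reversal.

```bash
python3 arc.py 0 0 1.1 -.1 14
```

```text
1.0 [0.098 0.096]
0.9 [0.088 0.105]
0.8 [0.077 0.114]
0.7 [0.066 0.121]
0.6 [0.053 0.127]
0.5 [0.04  0.131]
0.4 [0.027 0.135]
0.3 [0.013 0.137]
0.2 [-0.     0.137]
0.1 [-0.014  0.137]
0.0 [-0.028  0.135]
-0.1 [-0.041  0.131]
-0.2 [-0.054  0.126]
-0.3 [-0.066  0.12 ]
```

>>> arm_command(
  motion=[10,0.098,0.096,0,0,0,0,10,0.088,0.105,0,0,0,0,10,0,0,0,0,0,0],
)

```text
t: 8.4
ee_pos: [0.6443, -0.0642, 0.1278]
tool_rot: [3.139, -0.003, 0.253]
wrist_force: [4.8, -2.2, 5.2]
opening: 0.264
finger_force: 59.6
```

>>> arm_command(
  motion=[10,0.077,0.113,0,0,0,0,10,0,0,0,0,0,0],
)

```text
t: 8.57
ee_pos: [0.6482, -0.0681, 0.1278]
tool_rot: [3.139, -0.003, 0.252]
wrist_force: [4.5, -2.0, 5.8]
opening: 0.262
finger_force: 59.6
```

>>> arm_command(
  motion=[10,0.033,0.06,0,0,0,0,10,0,0,0,0,0,0],
)

```text
t: 8.73
ee_pos: [0.6499, -0.07, 0.1278]
tool_rot: [3.139, -0.003, 0.253]
wrist_force: [4.0, -2.8, 5.7]
opening: 0.262
finger_force: 59.6
```

>>> arm_command(
  motion=[10,0.033,0.061,0,0,0,0,10,0,0,0,0,0,0],
)

```text
t: 8.9
ee_pos: [0.6516, -0.0722, 0.1278]
tool_rot: [3.139, -0.002, 0.252]
wrist_force: [3.7, -3.5, 5.6]
opening: 0.264
finger_force: 59.6
```

>>> arm_command(
  motion=[10,0.053,0.127,0,0,0,0,10,0,0,0,0,0,0],
)

```text
t: 9.07
ee_pos: [0.6548, -0.077, 0.1278]
tool_rot: [3.139, -0.002, 0.252]
wrist_force: [3.6, -5.3, 5.7]
opening: 0.262
finger_force: 59.7
```

The pawl is out: the crank is past its start angle and the load still pulls clockwise. I'll continue.

>>> arm_command(
  motion=[10,0.04,0.131,0,0,0,0,10,0.027,0.135,0,0,0,0,10,0,0,0,0,0,0],
)

```text
t: 9.32
ee_pos: [0.6596, -0.0872, 0.1278]
tool_rot: [3.139, -0.001, 0.252]
wrist_force: [1.5, -5.2, 7.2]
opening: 0.263
finger_force: 59.8
```

>>> arm_command(
  motion=[10,0.013,0.137,0,0,0,0,10,0,0.137,0,0,0,0,10,0,0,0,0,0,0],
)

```text
t: 9.57
ee_pos: [0.6622, -0.0979, 0.1278]
tool_rot: [3.139, 0.001, 0.252]
wrist_force: [-0.6, -5.0, 7.5]
opening: 0.263
finger_force: 59.9
```

```bash
cat > fit.py <<'E'
import numpy as np
from scipy.optimize import least_squares
P=np.array([l.split() for l in open("pts.txt")],float)
for free in (0,1):
    f=least_squares(lambda q:np.hypot(*(P-q[:2]).T)-(q[2] if free else .055),[.6086,-.106,.055])
    a=np.unwrap(np.arctan2(P[:,1]-f.x[1],P[:,0]-f.x[0]));print(f.x.round(4),(f.fun*1e3).round(1),a[[0,-1]].round(3))
E
cat > pts.txt <<'E'
.6469 -.0665
.6436 -.0635
.6391 -.0601
.6343 -.0571
.6443 -.0642
.6482 -.0681
.6499 -.0700
.6516 -.0722
.6548 -.0770
E
python3 - <<'E' >>pts.txt
from workcell import manip
print(*manip.observe()["ee_pos"][:2])
E
tail -1 pts.txt; python3 fit.py
```

```text
0.6622011825545028 -0.09790336233231041
[ 0.6077 -0.1052  0.055 ] [ 0.1  0.1 -0.  -0.  -0.  -0.  -0.  -0.  -0.1  0. ] [0.778 0.133]
[ 0.6075 -0.1053  0.0552] [ 0.1  0.1 -0.  -0.  -0.  -0.  -0.  -0.  -0.1  0. ] [0.778 0.135]
```

The circle fit is clean: centre (0.6077,-0.1052), radius 55 mm. The commanded angle is now about 0.18, so I'll run on smoothly at about 24 mm/s of ram travel to well short of the earliest contact.

```bash
python3 arc.py 0 0 .18 -.1 41 | awk '{print}'
```

```text
0.08 [-0.017  0.136]
-0.02 [-0.03   0.134]
-0.12 [-0.043  0.13 ]
-0.22 [-0.056  0.125]
-0.32 [-0.069  0.119]
-0.42 [-0.08   0.112]
-0.52 [-0.091  0.103]
-0.62 [-0.101  0.094]
-0.72 [-0.11   0.083]
-0.82 [-0.117  0.072]
-0.92 [-0.124  0.06 ]
-1.02 [-0.129  0.047]
-1.12 [-0.133  0.034]
-1.22 [-0.136  0.02 ]
-1.32 [-0.137  0.007]
-1.42 [-0.137 -0.007]
-1.52 [-0.136 -0.021]
-1.62 [-0.133 -0.034]
-1.72 [-0.129 -0.047]
-1.82 [-0.124 -0.06 ]
-1.92 [-0.117 -0.072]
-2.02 [-0.109 -0.083]
-2.12 [-0.1   -0.094]
-2.22 [-0.091 -0.103]
-2.32 [-0.08  -0.112]
-2.42 [-0.068 -0.119]
-2.52 [-0.056 -0.126]
-2.62 [-0.043 -0.13 ]
-2.72 [-0.03  -0.134]
-2.82 [-0.016 -0.136]
-2.92 [-0.003 -0.137]
-3.02 [ 0.011 -0.137]
-3.12 [ 0.025 -0.135]
-3.22 [ 0.038 -0.132]
-3.32 [ 0.051 -0.128]
-3.42 [ 0.064 -0.122]
-3.52 [ 0.075 -0.115]
-3.62 [ 0.086 -0.107]
-3.72 [ 0.097 -0.098]
-3.82 [ 0.106 -0.088]
-3.92 [ 0.114 -0.077]
```

>>> arm_command(
  motion=[10,-0.017,0.136,0,0,0,0,10,-0.03,0.134,0,0,0,0,10,-0.043,0.13,0,0,0,0,10,-0.056,0.125,0,0,0,0,10,-0.069,0.119,0,0,0,0,10,-0.08,0.112,0,0,0,0],
)

```text
t: 10.07
ee_pos: [0.6574, -0.1287, 0.1277]
tool_rot: [3.141, 0.002, 0.253]
wrist_force: [-4.3, -1.8, 10.3]
opening: 0.261
finger_force: 60.1
```

>>> arm_command(
  motion=[10,-0.091,0.103,0,0,0,0,10,-0.101,0.094,0,0,0,0,10,-0.11,0.083,0,0,0,0,10,-0.117,0.072,0,0,0,0,10,-0.124,0.06,0,0,0,0,10,-0.129,0.047,0,0,0,0],
)

```text
t: 10.57
ee_pos: [0.6358, -0.1524, 0.1277]
tool_rot: [-3.141, 0.002, 0.253]
wrist_force: [-4.3, 0.9, 10.5]
opening: 0.261
finger_force: 60.2
```

>>> arm_command(
  motion=[10,-0.133,0.034,0,0,0,0,10,-0.136,0.02,0,0,0,0,10,-0.137,0.007,0,0,0,0,10,-0.137,-0.007,0,0,0,0,10,0,0,0,0,0,0],
)

```text
t: 10.98
ee_pos: [0.6147, -0.1597, 0.1277]
tool_rot: [-3.14, 0.003, 0.253]
wrist_force: [-4.5, 0.4, 10.7]
opening: 0.263
finger_force: 60.2
```

The crank is at about -2.2 rad, with contact possible from -2.6. Before fine steps I'll use the side and top views to estimate the glass height.

Run:
```python
from h import *
import cv2
b=manip.grab_frame("side")[:,:,::-1]
a=cv2.imread("pics/side0.png")
f=lambda i:cv2.convertScaleAbs(cv2.resize(i[205:285,260:340],None,fx=5,fy=5,interpolation=2),alpha=1.3)
cv2.imwrite("pics/s6.png",np.hstack([f(a),f(b)]))
```

```text
(no output)
```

View pics/s6.png

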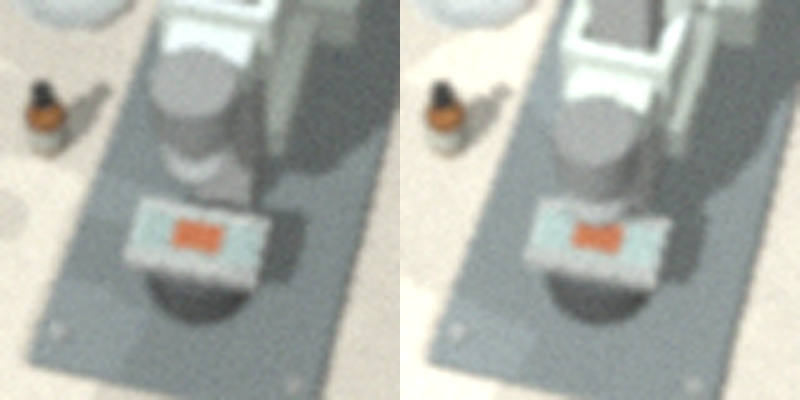

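In the side view the label at the centre of the glass is at crop (198,236), which is full-frame (299.6,252.2). The ram foot has come down to just above it. I'll triangulate against the ram axis.

Run:
```python
from h import *
c=manip.calibration("side")
hub=np.array([.602,-.108])
for yaw in (.112,.125):
  for r in ([299.6,252.2],[299.6,251.5]):
    ax=hub+.255*np.array([-np.sin(yaw),np.cos(yaw)])
    for z in (.054,.064,.074,.084,.094):
        X=lift(r,z,c); d=X[:2]-ax
        e=np.array([d@[np.cos(yaw),np.sin(yaw)],d@[-np.sin(yaw),np.cos(yaw)]])
        print(yaw,z,(e*1e3).round(1),end=" ")
    print()
# foot edges of ram at start (z .146) check and ram-to-glass scale
for z in (.146,.102): print(z,project(np.array([[*ax,z]]),c), project(np.array([[*ax,.074]]),c))
```

```text
0.112 0.054 [-1.7 -3.8] 0.112 0.064 [-3.7  2.2] 0.112 0.074 [-5.7  8.1] 0.112 0.084 [-7.7 14.1] 0.112 0.094 [-9.7 20.1] 
0.112 0.054 [-1.  -6.2] 0.112 0.064 [-3.  -0.2] 0.112 0.074 [-5.   5.8] 0.112 0.084 [-7.  11.7] 0.112 0.094 [-9.  17.7] 
0.125 0.054 [ 1.5 -3.8] 0.125 0.064 [-0.4  2.2] 0.125 0.074 [-2.3  8.2] 0.125 0.084 [-4.2 14.2] 0.125 0.094 [-6.1 20.2] 
0.125 0.054 [ 2.2 -6.2] 0.125 0.064 [ 0.3 -0.2] 0.125 0.074 [-1.6  5.8] 0.125 0.084 [-3.5 11.8] 0.125 0.094 [-5.5 17.8] 
0.146 [[299.04098241 236.3239522 ]] [[299.60280381 249.80896244]]
0.102 [[299.39091225 244.72307596]] [[299.60280381 249.80896244]]
```

The glass is at about 63 mm (±8), so contact should come near crank -4.15 rad, at angle about -3.37. I'll lower briskly to ram z≈80 mm and then creep.

>>> arm_command(
  motion=[10,-0.136,-0.021,0,0,0,0,10,-0.133,-0.034,0,0,0,0,10,-0.129,-0.047,0,0,0,0,10,-0.124,-0.06,0,0,0,0,10,-0.117,-0.072,0,0,0,0,10,0,0,0,0,0,0],
)

```text
t: 11.53
ee_pos: [0.5877, -0.1564, 0.1277]
tool_rot: [-3.14, 0.002, 0.253]
wrist_force: [-4.9, 1.0, 10.6]
opening: 0.259
finger_force: 60.3
```

>>> arm_command(
  motion=[10,-0.109,-0.083,0,0,0,0,10,-0.1,-0.094,0,0,0,0,10,-0.091,-0.103,0,0,0,0,10,0,0,0,0,0,0],
)

```text
t: 11.87
ee_pos: [0.5735, -0.1482, 0.1277]
tool_rot: [-3.14, 0.002, 0.253]
wrist_force: [-4.2, 1.5, 11.5]
opening: 0.26
finger_force: 60.3
```

>>> arm_command(
  motion=[10,-0.08,-0.112,0,0,0,0,10,-0.068,-0.119,0,0,0,0,10,0,0,0,0,0,0],
)

```text
t: 12.12
ee_pos: [0.5656, -0.1406, 0.1277]
tool_rot: [-3.14, 0.002, 0.253]
wrist_force: [-4.7, 2.8, 12.2]
opening: 0.262
finger_force: 60.4
```

```bash
python3 arc.py 0 0 -2.42 -.05 36
```

```text
-2.47 [-0.029 -0.062]
-2.52 [-0.026 -0.063]
-2.57 [-0.023 -0.065]
-2.62 [-0.02  -0.066]
-2.67 [-0.017 -0.067]
-2.72 [-0.013 -0.067]
-2.77 [-0.01  -0.068]
-2.82 [-0.006 -0.068]
-2.87 [-0.003 -0.069]
-2.92 [ 0.    -0.069]
-2.97 [ 0.004 -0.069]
-3.02 [ 0.007 -0.068]
-3.07 [ 0.011 -0.068]
-3.12 [ 0.014 -0.067]
-3.17 [ 0.017 -0.066]
-3.22 [ 0.021 -0.066]
-3.27 [ 0.024 -0.064]
-3.32 [ 0.027 -0.063]
-3.37 [ 0.03  -0.062]
-3.42 [ 0.033 -0.06 ]
-3.47 [ 0.036 -0.058]
-3.52 [ 0.039 -0.056]
-3.57 [ 0.042 -0.054]
-3.62 [ 0.045 -0.052]
-3.67 [ 0.047 -0.05 ]
-3.72 [ 0.05  -0.048]
-3.77 [ 0.052 -0.045]
-3.82 [ 0.054 -0.042]
-3.87 [ 0.056 -0.04 ]
-3.92 [ 0.058 -0.037]
-3.97 [ 0.06  -0.034]
-4.02 [ 0.061 -0.031]
-4.07 [ 0.063 -0.028]
-4.12 [ 0.064 -0.024]
-4.17 [ 0.065 -0.021]
-4.22 [ 0.066 -0.018]
```

>>> arm_command(
  motion=[10,-0.029,-0.062,0,0,0,0,10,0,0,0,0,0,0],
)

```text
t: 12.28
ee_pos: [0.5641, -0.1387, 0.1277]
tool_rot: [-3.14, 0.002, 0.253]
wrist_force: [-4.4, 3.0, 12.4]
opening: 0.264
finger_force: 60.4
```

>>> arm_command(
  motion=[10,-0.026,-0.063,0,0,0,0,10,-0.01,-0.03,0,0,0,0,10,0,0,0,0,0,0],
)

```text
t: 12.53
ee_pos: [0.5618, -0.1355, 0.1277]
tool_rot: [-3.14, 0.002, 0.253]
wrist_force: [-4.7, 2.4, 13.1]
opening: 0.262
finger_force: 60.4
```

>>> arm_command(
  motion=[10,-0.013,-0.035,0,0,0,0,10,-0.02,-0.066,0,0,0,0,10,0,0,0,0,0,0],
)

```text
t: 12.78
ee_pos: [0.5596, -0.1318, 0.1277]
tool_rot: [-3.14, 0.002, 0.253]
wrist_force: [-4.0, 2.3, 12.9]
opening: 0.26
finger_force: 60.4
```

>>> arm_command(
  motion=[10,-0.017,-0.067,0,0,0,0,10,0,0,0,0,0,0],
)

```text
t: 12.95
ee_pos: [0.5582, -0.1293, 0.1277]
tool_rot: [-3.14, 0.002, 0.253]
wrist_force: [-4.1, 3.8, 12.1]
opening: 0.267
finger_force: 60.4
```

>>> arm_command(
  motion=[10,-0.013,-0.067,0,0,0,0,10,0,0,0,0,0,0],
)

```text
t: 13.12
ee_pos: [0.5571, -0.1268, 0.1277]
tool_rot: [-3.14, 0.002, 0.253]
wrist_force: [-4.6, 3.3, 13.6]
opening: 0.262
finger_force: 60.4
```

>>> arm_command(
  motion=[10,-0.01,-0.068,0,0,0,0,10,0,0,0,0,0,0],
)

```text
t: 13.28
ee_pos: [0.5561, -0.1242, 0.1277]
tool_rot: [-3.14, 0.001, 0.253]
wrist_force: [-3.6, 3.7, 13.0]
opening: 0.264
finger_force: 60.4
```

>>> arm_command(
  motion=[10,-0.006,-0.068,0,0,0,0,10,0,0,0,0,0,0],
)

```text
t: 13.45
ee_pos: [0.5552, -0.1216, 0.1277]
tool_rot: [-3.14, 0.001, 0.253]
wrist_force: [-4.4, 4.0, 12.6]
opening: 0.263
finger_force: 60.4
```

>>> arm_command(
  motion=[10,-0.003,-0.069,0,0,0,0,10,0,0,0,0,0,0],
)

```text
t: 13.62
ee_pos: [0.5544, -0.1189, 0.1277]
tool_rot: [-3.14, 0.001, 0.253]
wrist_force: [-4.5, 4.0, 12.9]
opening: 0.264
finger_force: 60.4
```

>>> arm_command(
  motion=[10,0,-0.069,0,0,0,0,10,0,0,0,0,0,0],
)

```text
t: 13.78
ee_pos: [0.5537, -0.1162, 0.1277]
tool_rot: [-3.139, 0.001, 0.253]
wrist_force: [-4.6, 4.4, 11.8]
opening: 0.262
finger_force: 60.4
```

>>> arm_command(
  motion=[10,0.004,-0.069,0,0,0,0,10,0,0,0,0,0,0],
)

```text
t: 13.95
ee_pos: [0.5533, -0.1134, 0.1277]
tool_rot: [-3.139, 0.001, 0.253]
wrist_force: [-3.3, 5.0, 12.5]
opening: 0.264
finger_force: 60.4
```

>>> arm_command(
  motion=[10,0.007,-0.068,0,0,0,0,10,0,0,0,0,0,0],
)

```text
t: 14.12
ee_pos: [0.5529, -0.1107, 0.1277]
tool_rot: [-3.139, 0.001, 0.253]
wrist_force: [-3.7, 4.5, 12.5]
opening: 0.26
finger_force: 60.4
```

>>> arm_command(
  motion=[10,0.011,-0.068,0,0,0,0,10,0,0,0,0,0,0],
)

```text
t: 14.28
ee_pos: [0.5527, -0.1079, 0.1277]
tool_rot: [-3.139, 0.001, 0.253]
wrist_force: [-3.1, 3.8, 12.2]
opening: 0.261
finger_force: 60.4
```

>>> arm_command(
  motion=[10,0.014,-0.067,0,0,0,0,10,0,0,0,0,0,0],
)

```text
t: 14.45
ee_pos: [0.5526, -0.1051, 0.1277]
tool_rot: [-3.139, 0.001, 0.253]
wrist_force: [-3.6, 4.2, 12.6]
opening: 0.264
finger_force: 60.4
```

>>> arm_command(
  motion=[10,0.017,-0.066,0,0,0,0,10,0,0,0,0,0,0],
)

```text
t: 14.62
ee_pos: [0.5527, -0.1023, 0.1277]
tool_rot: [-3.139, 0.001, 0.253]
wrist_force: [-2.7, 4.5, 11.6]
opening: 0.257
finger_force: 60.3
```

>>> arm_command(
  motion=[10,0.021,-0.066,0,0,0,0,10,0,0,0,0,0,0],
)

```text
t: 14.78
ee_pos: [0.5529, -0.0995, 0.1277]
tool_rot: [-3.139, 0.001, 0.253]
wrist_force: [-3.2, 4.3, 12.5]
opening: 0.263
finger_force: 60.3
```

>>> arm_command(
  motion=[10,0.024,-0.064,0,0,0,0,10,0,0,0,0,0,0],
)

```text
t: 14.95
ee_pos: [0.5532, -0.0967, 0.1277]
tool_rot: [-3.139, 0.0, 0.253]
wrist_force: [-3.2, 6.3, 12.2]
opening: 0.263
finger_force: 60.3
```

>>> arm_command(
  motion=[10,0.027,-0.063,0,0,0,0,10,0,0,0,0,0,0],
)

```text
t: 15.12
ee_pos: [0.5537, -0.094, 0.1277]
tool_rot: [-3.139, 0.0, 0.253]
wrist_force: [-1.6, 5.0, 12.1]
opening: 0.264
finger_force: 60.3
```

>>> arm_command(
  motion=[10,0.03,-0.062,0,0,0,0,10,0,0,0,0,0,0],
)

```text
t: 15.28
ee_pos: [0.5538, -0.0935, 0.1277]
tool_rot: [3.14, 0.002, 0.253]
wrist_force: [-3.7, -2.6, 11.5]
opening: 0.261
finger_force: 60.2
```

There is contact: the knob stopped after 0.5 mm and the tangential force reversed to about 3 N, at a ram height of about 63 mm, as estimated. I'll ease off slightly and hold.

>>> arm_command(
  motion=[10,-0.006,0.014,0,0,0,0,10,0,0,0,0,0,0,10,0,0,0,0,0,0,10,0,0,0,0,0,0],
)

```text
t: 15.62
ee_pos: [0.5538, -0.0937, 0.1277]
tool_rot: [-3.142, 0.002, 0.253]
wrist_force: [-3.2, 0.1, 11.9]
opening: 0.259
finger_force: 60.3
```

>>> arm_command(
  motion=[50,0,0,0,0,0,0,50,0,0,0,0,0,0,50,0,0,0,0,0,0,50,0,0,0,0,0,0],
)

```text
t: 15.95
ee_pos: [0.5536, -0.0931, 0.1256]
tool_rot: [-3.14, 0.002, 0.253]
wrist_force: [0.4, 0.4, -0.1]
opening: 0.582
finger_force: 0.0
```

>>> arm_command(
  motion=[50,0,0,-0.5,0,0,0,50,0,0,-1,0,0,0,50,0,0,-1,0,0,0,50,0,0,-0.5,0,0,0,50,0,0,0,0,0,0,50,0,0,0,0,0,0,50,0,0,0,0,0,0],
)

```text
t: 16.53
ee_pos: [0.5536, -0.0931, 0.2451]
tool_rot: [-3.14, 0.002, 0.253]
wrist_force: [-0.3, 0.1, 0.0]
opening: 0.585
finger_force: 0.0
```

Run:
```python
from h import *
import cv2
s=manip.observe();w=manip.grab_frame("wrist")[:,:,::-1];b=manip.grab_frame("side")[:,:,::-1]
print(s["ee_pos"],s["wrist_force"],s["t"])
cv2.imwrite("pics/end.png",np.hstack([w[0:400,140:540],cv2.resize(b[205:285,260:340],(400,400))]))
```

```text
[ 0.55360286 -0.09312265  0.24511507] [-0.32183998  0.11990664  0.02169025] 16.5333
```

View pics/end.png

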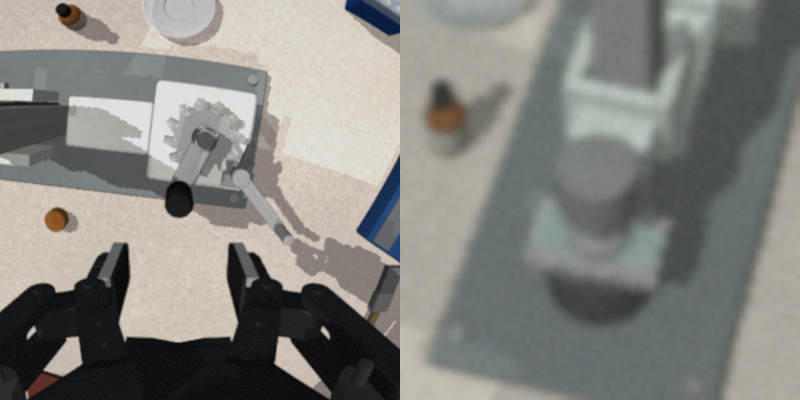

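The left half, from the wrist camera, shows the lever thrown (pin at (288,240)), the pawl clear and the gripper free of the knob at (179,200). The right half, from the side camera, shows the ram foot on the glass, covering the label. I'll hand the job in.

```bash
python3 -c "
from workcell import manip
print(manip.finish_job())"
```

```text
the job is handed in; nothing more can be done
None
```

The ram is resting on the slide (about 63 mm up) with the trip lever thrown and the gripper clear of everything; I handed the job in at about 16.6 s, and no verdict came back.

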